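# Load a mounted photograph under the copy stand's low head

### The arm

A 6-joint arm with a two-finger parallel gripper is mounted at the origin on the work surface. World frame = base frame: x ahead of the robot, y to its left, z up, the work surface at z = 0. Lengths are in m, angles in rad, forces in N, time in s.
With the tool pointing down it reaches from about 0.35 to 0.975 m from the base axis. Payload 4.9 kg.
Tool frame: the origin (TCP) lies midway between the tips of the shut fingers; the grasp point (between the pads) lies 19 mm behind it; z points along the fingers, y is the line along which they close (so a half turn about z gives the same grasp; the last joint's range is limited). The gripper opens to 85 mm and grips with 20 to 120 N. Pads are 22 mm wide; open, the fingers measure 114 mm over their backs; the gripper's body (76 mm by 85 mm) begins 54 mm behind the grasp point. The pads swing forward as they close: fully open they stand 13 mm farther back than shut.
Start: joints at [-1.456, 0.053, 1.613, -0, 1.476, -0.119], TCP at [0.145, -0.608, 0.231] pointing down, gripper open.
Joint ranges: [-3.01, 3.01], [-1.01, 2.22], [0.06, 2.58], [-1.02, 4.17], [0.09, 2.62], [-3.14, 3.14]. Speed limits (rad/s): [2.57, 2.57, 3.14, 3.14, 3.14, 3.14].

### API

Orientations are given as a rotation vector (axis times angle).
In Python, from station import ctrl gives the robot as it stands.
- The arm moves only by the shell command python3 -m handwheel 'ROWS' [FORCE]. ROWS is JSON, a list of rows, each an object with "gripper": the gripper command: -1 is fully open, 1 is shut, values between are in proportion; "offset": the shift along the tool's x, y, z in mm, a list of three; "rotation": the turn, a rotation vector about the tool's x, y, z in rad, a list of three. A call has exactly 8 rows; each row is the pose to reach, as a shift and turn from the pose commanded when the call began, along the tool's axes at that moment; what a row does not reach only later rows make up. A row lasts 1/8 s, in which the tool goes at most 62.5 mm and 10.7 degrees, less where a joint would pass 70% of its speed; a pose out of reach is approached as far as the arm can. A call with a gripper value outside its range is refused whole. The fingers move at their own pace and stop on an object; FORCE is the grip in N (left out, the last holds). Time passes only in rows, so rows that repeat a pose let the fingers close, or fill a call up. It gives the time, the measured TCP pose, the force, the opening and the grip force at its end, in the units of the state.
- ctrl.get_obs(): the state, without advancing time (a new reading comes with each control period).
- ctrl.get_image(name): name is "scene" or "top" or "wrist"; returns a dict with "image" (384x512x3 uint8, red, green, blue), "fovy" (degrees; the focal length in pixels is half the picture's height over the tangent of half this angle, whatever the lens; pixels are square), "cx", "cy" (the principal point, pixels), "xyz" and "attitude" of the camera in the world. Camera axes: x right, y up, looking along -z (the intrinsics and any distortion apply to the point x, -y, -z); pixel columns grow to the right and rows downward; lengths in m; the calibration is good to about 2 mm. A picture is of the moment at which its call begins. There is no depth.
- ctrl.finish_job(): hands the job in; it is judged then, once.
The state is a dict: "t": time; "q": joint angles; "dq": joint speeds; "effort": joint torques, N m; "tool_pos": TCP position; "tool_rot": TCP orientation; "contact_force": force on the tool from outside, world axes, zero at the start; "wrist_torque": the same for the moment, N m; "opening": finger opening in m; "grip_force": force on a finger pad.
Only numpy, scipy, OpenCV 4.12 (cv2) and the standard library are available. Lean on these libraries where they do the work, as an engineer would, in place of code of your own. Each camera call takes 0.05 s, during which the arm holds its last target. There are 200 camera calls.

### The job

Pick up the photo board with the blue handle, set it flat on the copy stand's grey base, and slide it, photograph end first, under the low white head until it is fully home against the stop, straight and centred between the two yellow lines; then let go. Do not knock or press on the head, and leave the other things on the table where they are.

Things in the scene. Friction and masses are not known exactly. Their poses are not given: they have to be found in the camera images.
- stand: Copy stand, fixed. Origin on the table surface under the middle of its white head's front face; a board slides in along +x, z up. Grey base plate, x -160 to +130, 150 wide, 8 thick (top 8 above the table). Two yellow lines, 6 wide, on the base before the head (x -160 to 0), middles at y -55 and +55. Rigid upright stop face, 130 wide, at x = +80. Open at the front and both sides under the head.
- head: White scanning head of the copy stand, fixed to it, same origin and axes as the stand. It overhangs the base: x 0 to 130, y -70 to +70, underside 28 above the table (20 above the base plate, 8 more than the board's thickness), top about 91 above the table.
- stop (a point): Middle of the foot of the stop face, at the base plate's top (stand x = +80, y = 0, z = 8).
- photo_board: Board to load: dark wood, 160 long (x), 80 wide (y), 12 thick, loose, about 0.22 kg, a black-mounted grey photograph on top. Origin: centre of its underside; +x points to the photograph end, which goes in first. At x -60, y 0 stands a blue upright handle, 40 long in x, 14 thick in y, z 12 to 62. At home its +x end meets the stop and the handle's middle is 60 before the head.
- photo_board_front (a point): Middle of the lower edge of the board's photograph end (board x = +80, y = 0, z = 0).
- photo_board_handle (a point): In the middle of the blue handle's thickness and length, 42 above the board's underside: a good place to grip, the fingers closing across the 14 mm thickness (board y).
- other_board: A bystander: a like board in light wood with a RED handle, same sizes and axes as the photo board. Leave alone.
- mess_tin: Bystander: round steel mess tin, 148 across, 54 high, loose. Origin at the centre of its underside.
- medal_case_a: Bystander: dark blue medal case 70 x 95 x 24, red ribbon, loose. Origin at the centre of its underside.
- medal_case_b: Bystander: dark blue medal case 70 x 95 x 24, green ribbon, loose. Origin at the centre of its underside.
- book: Bystander: camouflage-covered book 110 x 175 x 23, loose. Origin at the centre of its underside.
- compass: Bystander: brass pocket compass, 64 across, 20 high, loose. Origin at the centre of its underside.
- loupe: Bystander: black loupe, 42 across, 42 high, loose. Origin at the centre of its underside.
Mind the look-alikes: they are no part of the job. Leave any purple look-alike of the photo_board alone.

How it is judged:
At the end, for the whole second after the job is handed in: The blue-handled board lies flat on the base plate (tilt under 0.04 rad, underside within 4 mm of the plate), its photograph end under the head and within 6 mm of the stop, its middle and its photograph end within 12 mm of the stand's centre line, straight to within 0.1 rad, released and at rest (x of photo_board_front in the frame of stop between -0.006 and 0.004 m and y of photo_board in the frame of stand between -0.012 and 0.012 m and y of photo_board_front in the frame of stand between -0.012 and 0.012 m and angle between the x axis of photo_board and the x axis of stand, either way round below 0.1 rad and angle between photo_board's own z axis and vertical below 0.04 rad and z of photo_board_front in the frame of stand below 0.012 m and linear speed of photo_board below 0.01 m/s); the robot touches nothing.
It fails at once if the head is knocked or pressed with more than 15 N (contact force between head and anything else above 15 N).
It fails at once if the red-handled board or another bystander (mess tin, medal case, book, compass, loupe) is moved by more than 30 mm (distance of any of other_board, mess_tin, medal_case_a, medal_case_b, book, compass, loupe from where it was at the start of the episode above 0.03 m).
It also fails if it takes over 48 s, if anything falls off the work surface, if the arm or the gripper's body presses on something with over 40 N, if the wrist force passes 120 N, or if a joint passes its speed limit or range.

## Working session

There is one attempt and no reset: what is moved stays moved. The work goes in short steps, Python scripts to look and compute and a shell command to move; the robot and the scene stay as the last step left them, time stands still between calls to the robot, and variables do not carry over. Pictures are saved under pics/ and viewed, at most 10 in all, crops included, and the job is handed in when it is done.

```bash
mkdir -p pics; ls; python3 - <<'E'
from station import ctrl
import cv2
for n in("scene","top"):
    d=ctrl.get_image(n); cv2.imwrite(f"pics/{n}0.png",d["image"][:,:,::-1])
    print(n,{k:v for k,v in d.items() if k!="image"})
o=ctrl.get_obs();print(o)
E
```

```text
pics
scene {'fovy': 46.86462128279885, 'cx': 251.36647485404154, 'cy': 193.6977361674226, 'xyz': array([ 1.61163252, -0.16554906,  0.76333401]), 'attitude': array([0.84255015, 0.70590902, 1.31742583])}
top {'fovy': 44.731703483697714, 'cx': 249.59744796640547, 'cy': 189.3224283212972, 'xyz': array([0.29415629, 0.01173128, 1.57803997]), 'attitude': array([ 0.10930954, -0.10926215, -1.54079826])}
{'t': 0.1, 'q': array([-1.45597009e+00,  5.32711289e-02,  1.61417965e+00, -1.85911940e-05,
        1.47598971e+00, -1.18979645e-01]), 'dq': array([ 2.22693698e-04,  5.86119804e-05, -3.01590646e-03,  8.16640819e-04,
       -1.48535328e-03,  4.29148686e-04]), 'effort': array([ 7.30137763e-04, -3.94899809e+01, -3.71361530e+01, -5.92051174e-05,
        3.93461072e-03, -8.05514055e-07]), 'tool_pos': array([ 0.14474279, -0.60742179,  0.23018446]), 'tool_rot': array([-3.11831454e+00, -3.66212712e-01,  2.30278873e-05]), 'contact_force': array([0.87315141, 0.3600824 , 0.36019519]), 'wrist_torque': array([ 0.02949242, -0.00229458, -0.01785653]), 'grip_force': 0.0, 'opening': 0.085199862686961}
```

View pics/scene0.png

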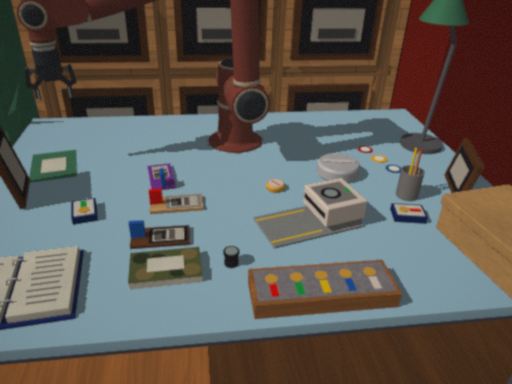

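View pics/top0.png

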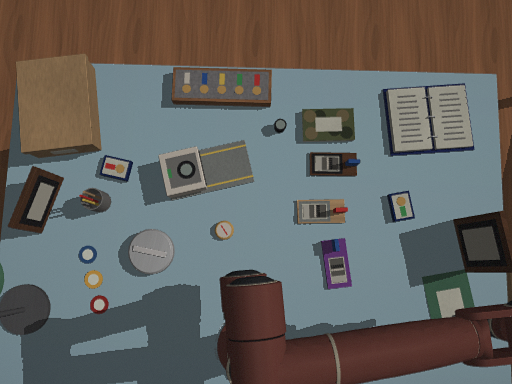

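Candidates in the top view are dark wood with a blue handle (333,164), light wood with a red handle (322,211), and purple (338,263). By the description I choose the dark one at (333,164), with its handle at (353,162) on the -y side. The stand's head is at (183,172), and its entry side faces image right. I'll check the choice in a close crop.

```bash
cat > h.py <<'E'
import numpy as np, cv2
from scipy.spatial.transform import Rotation as R
from station import ctrl
def pix2w(d,uv,z):
    "pixel(s) to world at height z"
    uv=np.atleast_2d(uv).astype(float); f=d["image"].shape[0]/2/np.tan(np.radians(d["fovy"])/2)
    c=np.c_[(uv[:,0]-d["cx"])/f,-(uv[:,1]-d["cy"])/f,-np.ones(len(uv))]
    w=R.from_rotvec(d["attitude"]).apply(c); p=np.asarray(d["xyz"])
    return p+w*((z-p[2])/w[:,2])[:,None]
def w2pix(d,P):
    P=np.atleast_2d(P); f=d["image"].shape[0]/2/np.tan(np.radians(d["fovy"])/2)
    c=R.from_rotvec(d["attitude"]).inv().apply(P-d["xyz"])
    return np.c_[d["cx"]-f*c[:,0]/c[:,2],d["cy"]+f*c[:,1]/c[:,2]]
def crop(d,x0,y0,x1,y1,s,name):
    cv2.imwrite(f"pics/{name}.png",cv2.resize(d["image"][y0:y1,x0:x1,::-1],None,fx=s,fy=s,interpolation=cv2.INTER_CUBIC))
E
python3 - <<'E'
from h import *
d=ctrl.get_image("top"); crop(d,150,130,370,230,3.6,"c1") if 0 else crop(d,150,95,370,255,3.6,"c1")
E
```

```text
(no output)
```

View pics/c1.png

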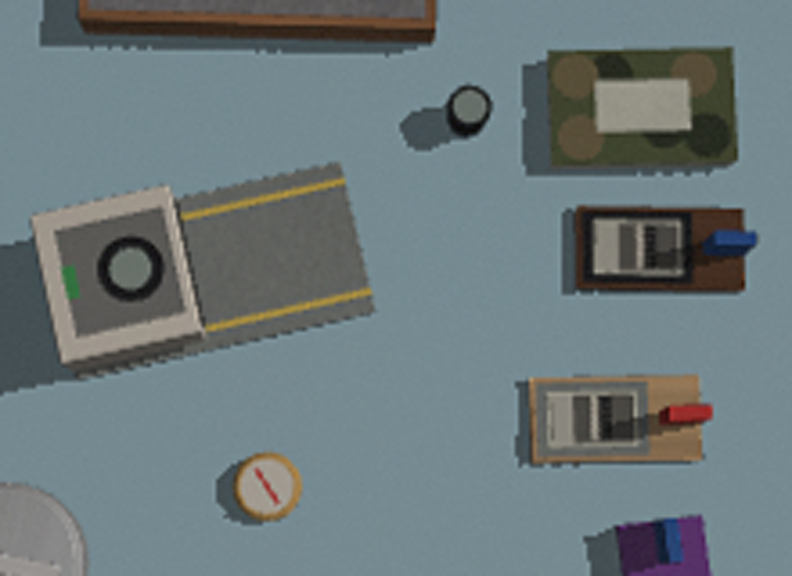

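The crop shows the dark-wood, blue-handled board: corners (577,207), (744,209), (744,293), (577,290), handle (730,242), photo end to the left. The yellow lines run from (343,182) to (183,216) and from (370,293) to (205,328). The choice stands.

```bash
python3 - <<'E'
from h import *
d=ctrl.get_image("top"); g=lambda l,z:pix2w(d,np.array(l)/3.6+[150,95],z)[:,:2]-0
b=g([(577,207),(744,209),(744,293),(577,290)],.012)
print("board",b,np.linalg.norm(np.roll(b,-1,0)-b,axis=1))
c=b.mean(0);x=(b[0]+b[3]-b[1]-b[2]);x/=np.linalg.norm(x);print("centre",c,"yaw",np.degrees(np.arctan2(x[1],x[0])),"handle",c-.06*x)
y=g([(343,182),(183,216),(370,293),(205,328)],.008);print("lines",y)
s=(y[1]-y[0])+(y[3]-y[2]);s/=np.linalg.norm(s);print("gap",np.linalg.norm(y[0]-y[2]))
print("front edge",g([(340,164),(374,314)],.008))
h=g([(167,187),(203,330),(64,364),(33,215)],.091);print("head",h,np.linalg.norm(np.roll(h,-1,0)-h,axis=1))
f=(y[0]+y[2])/2; print("stand yaw",np.degrees(np.arctan2(s[1],s[0])),"origin via lines",f+.16*s,"via head",(h[0]+h[1])/2)
v=h[2]+h[3]-h[0]-h[1];print("headyaw",np.degrees(np.arctan2(v[1],v[0])))
print("handle top",g([(740,240)],.062))
o=ctrl.get_obs();M=R.from_rotvec(o["tool_rot"]).as_matrix();print(M.round(3),np.r_[c-.06*x,.18])
print("tool shift mm to handle z=.15:",1000*M.T@(np.r_[c-.06*x,.15]-o["tool_pos"]))
E
```

```text
board [[ 0.64743803 -0.18969702]
 [ 0.64987534 -0.34872039]
 [ 0.56874215 -0.34833035]
 [ 0.5672826  -0.19042109]] [0.15904205 0.08113413 0.157916   0.0801587 ]
centre [ 0.60833453 -0.26929221] yaw 90.7044467140731 handle [ 0.60907221 -0.32928768]
lines [[0.66659296 0.03378623]
 [0.62922308 0.18534497]
 [0.55971087 0.00515328]
 [0.52192727 0.16007689]]
gap 0.11065092929943886
front edge [[0.68415092 0.03716031]
 [0.53968432 0.00084377]]
head [[0.63787954 0.19175998]
 [0.5080301  0.15395057]
 [0.47401021 0.27662001]
 [0.60870083 0.31158154]] [0.13524212 0.12729942 0.13915413 0.12332317]
stand yaw 103.77781745457811 origin via lines [0.57504672 0.174866  ] via head [0.57295482 0.17285528]
headyaw 104.60761555732543
handle top [[ 0.60930109 -0.33339408]]
[[ 0.973  0.232 -0.   ]
 [ 0.232 -0.973  0.001]
 [ 0.    -0.001 -1.   ]] [ 0.60907221 -0.32928768  0.18      ]
tool shift mm to handle z=.15: [ 516.16051856 -163.04935365   80.79630875]
```

```bash
python3 -m handwheel '[{"gripper":-1,"offset":[60,-20,0],"rotation":[0,0,-0.17]},{"gripper":-1,"offset":[120,-38,0],"rotation":[0,0,-0.34]},{"gripper":-1,"offset":[180,-57,0],"rotation":[0,0,-0.51]},{"gripper":-1,"offset":[240,-76,10],"rotation":[0,0,-0.68]},{"gripper":-1,"offset":[300,-95,20],"rotation":[0,0,-0.85]},{"gripper":-1,"offset":[360,-114,30],"rotation":[0,0,-1.02]},{"gripper":-1,"offset":[420,-133,40],"rotation":[0,0,-1.19]},{"gripper":-1,"offset":[475,-150,40],"rotation":[0,0,-1.35]}]' 60
python3 - <<'E'
from h import *
o=ctrl.get_obs();M=R.from_rotvec(o["tool_rot"]).as_matrix();print(M.round(3),o["tool_pos"],o["q"])
print(1000*M.T@(np.r_[.609,-.3295,.15]-o["tool_pos"]))
d=ctrl.get_image("wrist");print({k:v for k,v in d.items() if k!="image"});cv2.imwrite("pics/w1.png",d["image"][:,:,::-1])
E
```

```text
t: 1.2
tool_pos: [0.5721, -0.351, 0.1899]
tool_rot: [-2.2, -2.24, 0.001]
contact_force: [-0.6, -1.9, -0.4]
opening: 0.0855
grip_force: 0.0
[[-0.018  1.    -0.002]
 [ 1.     0.018  0.001]
 [ 0.001 -0.002 -1.   ]] [ 0.57206373 -0.35098364  0.18986803] [-6.61024273e-01  1.87389179e-01  1.53646641e+00 -1.77907571e-04
  1.41977942e+00 -6.79275480e-01]
[20.75928366 37.39047903 39.82837006]
{'fovy': 61.196911708987706, 'cx': 253.59043965090723, 'cy': 189.8617050300247, 'xyz': array([ 0.57108002, -0.27870607,  0.33234025]), 'attitude': array([-0.28634079, -0.00047943,  0.01847502])}
```

View pics/w1.png

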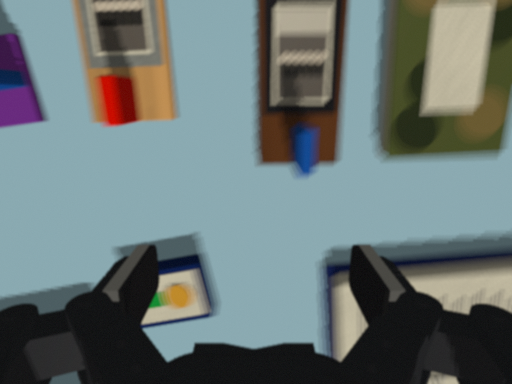

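The wrist view shows the blue-handled board: back corners at (260,163) and (338,162), handle top spanning (305,127) to (305,172). No bystander lies in the descent path.

```bash
python3 - <<'E'
from h import *
d=ctrl.get_image("wrist")
p=pix2w(d,[(260,163),(338,162),(346,0),(259,0)],.012);print(p)
print("handle", p[:2].mean(0)+[0,.02,0]); print("top front/back edge of handle",pix2w(d,[(305,127),(304,165)],.062))
E
```

```text
[[ 0.58456713 -0.33954291  0.012     ]
 [ 0.66288959 -0.33641763  0.012     ]
 [ 0.65541197 -0.19169712  0.012     ]
 [ 0.57887609 -0.19386294  0.012     ]]
handle [ 0.62372836 -0.31798027  0.012     ]
top front/back edge of handle [[ 0.61914247 -0.29829297  0.062     ]
 [ 0.62057861 -0.33011895  0.062     ]]
```

```bash
python3 -m handwheel '[{"gripper":-1,"offset":[13,20,10],"rotation":[0,0,0]},{"gripper":-1,"offset":[23,37,20],"rotation":[0,0,0]},{"gripper":-1,"offset":[23,37,30],"rotation":[0,0,0]},{"gripper":-1,"offset":[23,37,40],"rotation":[0,0,0]},{"gripper":-1,"offset":[23,37,40],"rotation":[0,0,0]},{"gripper":-1,"offset":[23,37,40],"rotation":[0,0,0]},{"gripper":-1,"offset":[23,37,40],"rotation":[0,0,0]},{"gripper":-1,"offset":[23,37,40],"rotation":[0,0,0]}]'
python3 - <<'E'
from h import *
d=ctrl.get_image("wrist");cv2.imwrite("pics/w2.png",d["image"][:,:,::-1]);print(d["xyz"],d["attitude"],ctrl.get_obs()["tool_pos"])
hsv=cv2.cvtColor(d["image"],cv2.COLOR_RGB2HSV)
m=cv2.inRange(hsv,(105,120,60),(125,255,255));n,l,s,c=cv2.connectedComponentsWithStats(m)
print([ (s[i],c[i]) for i in range(1,n) if s[i,4]>100])
E
```

```text
t: 2.3
tool_pos: [0.6079, -0.3294, 0.152]
tool_rot: [2.206, 2.235, 0.0]
contact_force: [0.0, 0.1, 0.1]
opening: 0.0855
grip_force: 0.0
[ 0.60695432 -0.256934    0.29432308] [-0.288023   -0.00217093  0.01260781] [ 0.60789873 -0.32934703  0.15182355]
[(array([ 250,  156,   19,   62, 1075], dtype=int32), array([258.9627907 , 186.57581395])), (array([148, 305,  22,  55, 348], dtype=int32), array([158.11781609, 332.10632184])), (array([289, 305,  10,  38, 252], dtype=int32), array([293.43253968, 323.46825397]))]
```

View pics/w2.png

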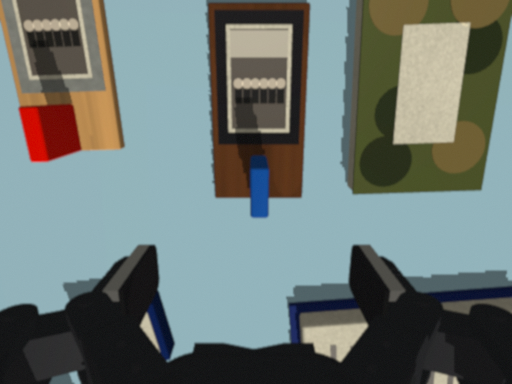

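Now sharp. The board's back corners are at (216,197) and (302,197), its front corners at (209,3) and (308,3), and the handle centre line is at u=259.5.

```bash
python3 - <<'E'
from h import *
d=ctrl.get_image("wrist")
p=pix2w(d,[(216,197),(302,197),(308,3),(209,3)],.012)
b=p[:2].mean(0);f=p[2:].mean(0);v=f-b;print(p,"yaw",np.degrees(np.arctan2(v[1],v[0])),"len",np.linalg.norm(v),"handle",b+.02*v/np.linalg.norm(v))
print("handle top bits",pix2w(d,[(259.5,172),(259.5,216)],.062))
o=ctrl.get_obs();print(R.from_rotvec(o["tool_rot"]).as_matrix().round(3))
E
```

```text
[[ 0.57386678 -0.34765657  0.012     ]
 [ 0.65232908 -0.34665399  0.012     ]
 [ 0.64827463 -0.18896295  0.012     ]
 [ 0.57160695 -0.18994982  0.012     ]] yaw 91.14691157892304 len 0.1577304950447263 handle [ 0.61269761 -0.32715928  0.012     ]
handle top bits [[ 0.61203738 -0.31189483  0.062     ]
 [ 0.61265834 -0.3463907   0.062     ]]
[[-0.013  1.     0.   ]
 [ 1.     0.013 -0.   ]
 [-0.     0.    -1.   ]]
```

```bash
python3 -m handwheel '[{"gripper":-1,"offset":[1,3,30],"rotation":[0,0,0]},{"gripper":-1,"offset":[1,3,60],"rotation":[0,0,0]},{"gripper":-1,"offset":[1,3,90],"rotation":[0,0,0]},{"gripper":-1,"offset":[1,3,112],"rotation":[0,0,0]},{"gripper":-1,"offset":[1,3,127],"rotation":[0,0,0]},{"gripper":-1,"offset":[1,3,127],"rotation":[0,0,0]},{"gripper":0.5,"offset":[1,3,127],"rotation":[0,0,0]},{"gripper":1,"offset":[1,3,127],"rotation":[0,0,0]}]' 80
python3 -m handwheel '[{"gripper":1,"offset":[0,0,0],"rotation":[0,0,0]},{"gripper":1,"offset":[0,0,0],"rotation":[0,0,0]},{"gripper":1,"offset":[0,0,0],"rotation":[0,0,0]},{"gripper":1,"offset":[0,0,0],"rotation":[0,0,0]},{"gripper":1,"offset":[0,0,0],"rotation":[0,0,0]},{"gripper":1,"offset":[0,0,0],"rotation":[0,0,0]},{"gripper":1,"offset":[0,0,-10],"rotation":[0,0,0]},{"gripper":1,"offset":[0,0,-20],"rotation":[0,0,0]}]' 80
python3 - <<'E'
from h import *
o=ctrl.get_obs();M=R.from_rotvec(o["tool_rot"]).as_matrix();print(M.round(4),o["tool_pos"],o["grip_force"],o["opening"])
E
```

```text
t: 3.4
tool_pos: [0.6117, -0.3287, 0.026]
tool_rot: [2.205, 2.234, 0.001]
contact_force: [0.6, 0.9, -0.3]
opening: 0.0516
grip_force: 0.0
t: 4.4
tool_pos: [0.6099, -0.3275, 0.0436]
tool_rot: [-2.205, -2.234, 0.001]
contact_force: [0.8, -0.1, -1.6]
opening: 0.0129
grip_force: 77.8
[[-0.0131  0.9999 -0.0021]
 [ 0.9999  0.0131  0.0014]
 [ 0.0014 -0.0021 -1.    ]] [ 0.60988273 -0.32746783  0.04355647] 77.81023979187012 0.012913387940832431
```

```bash
python3 -m handwheel '[{"gripper":1,"offset":[10,0,-30],"rotation":[0,0,0]},{"gripper":1,"offset":[50,1,-55],"rotation":[0,0,-0.03]},{"gripper":1,"offset":[100,2,-55],"rotation":[0,0,-0.07]},{"gripper":1,"offset":[160,3,-55],"rotation":[0,0,-0.12]},{"gripper":1,"offset":[220,4,-55],"rotation":[0,0,-0.16]},{"gripper":1,"offset":[280,6,-55],"rotation":[0,0,-0.20]},{"gripper":1,"offset":[325,7,-55],"rotation":[0,0,-0.232]},{"gripper":1,"offset":[346,7,-55],"rotation":[0,0,-0.232]}]' 80
python3 -m handwheel '[{"gripper":1,"offset":[0,0,5],"rotation":[0,0,0]},{"gripper":1,"offset":[0,0,15],"rotation":[0,0,0]},{"gripper":1,"offset":[0,0,25],"rotation":[0,0,0]},{"gripper":1,"offset":[0,0,35],"rotation":[0,0,0]},{"gripper":1,"offset":[0,0,45],"rotation":[0,0,0]},{"gripper":1,"offset":[0,0,50],"rotation":[0,0,0]},{"gripper":1,"offset":[0,0,50],"rotation":[0,0,0]},{"gripper":1,"offset":[0,0,50],"rotation":[0,0,0]}]' 80
python3 - <<'E'
from h import *
o=ctrl.get_obs();M=R.from_rotvec(o["tool_rot"]).as_matrix();print(M.round(4),o["tool_pos"],o["grip_force"],o["opening"])
d=ctrl.get_image("wrist");cv2.imwrite("pics/w3.png",cv2.resize(d["image"][:,:,::-1],None,fx=1.5,fy=1.5))
E
```

```text
t: 5.4
tool_pos: [0.6127, 0.0203, 0.0994]
tool_rot: [-1.93, -2.478, 0.0]
contact_force: [-0.4, 0.1, -1.7]
opening: 0.013
grip_force: 78.1
t: 6.4
tool_pos: [0.6136, 0.018, 0.0498]
tool_rot: [1.933, 2.476, 0.001]
contact_force: [0.5, -0.2, -2.0]
opening: 0.0133
grip_force: 78.1
[[-2.426e-01  9.701e-01  9.000e-04]
 [ 9.701e-01  2.426e-01 -1.000e-04]
 [-3.000e-04  8.000e-04 -1.000e+00]] [0.6136449  0.01797737 0.04978559] 78.11960935592651 0.013264331419660132
```

View pics/w3.png

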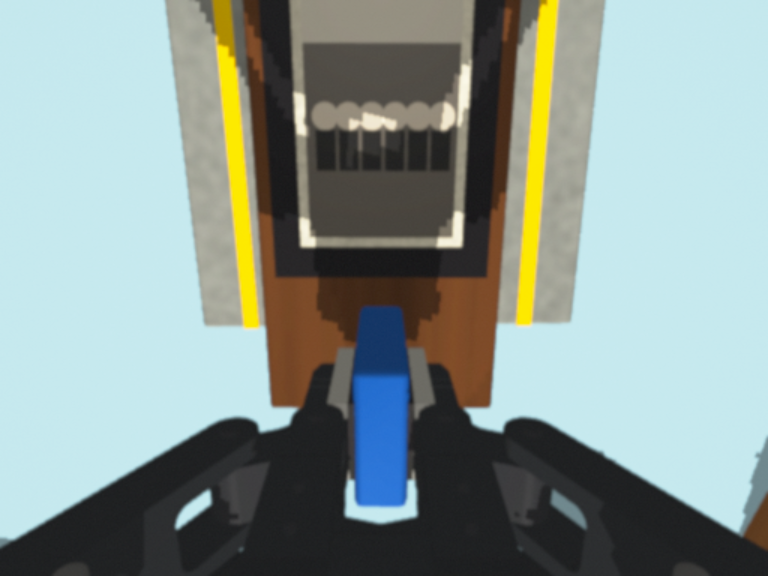

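The board is held straight and centred. In the 1.5x picture the yellow lines run (250,325)-(222,0) and (525,323)-(548,0), and the board edges run (271,400)-(246,10) and (492,400)-(518,10).

```bash
python3 - <<'E'
from h import *
d=ctrl.get_image("wrist");g=lambda l,z:pix2w(d,np.array(l)/1.5,z)[:,:2]
L=g([(250,325),(222,0),(525,323),(548,0)],.008);B=g([(271,400),(246,10),(492,400),(518,10)],.036)
ang=lambda v:np.degrees(np.arctan2(v[1],v[0]))
sl=[ang(L[1]-L[0]),ang(L[3]-L[2])];bl=[ang(B[1]-B[0]),ang(B[3]-B[2])]
print(L,sl,np.linalg.norm(L[0]-L[2]),np.linalg.norm(L[1]-L[3]));print(B,bl,np.linalg.norm(B[0]-B[2]),np.linalg.norm(B[1]-B[3]))
a=np.radians(np.mean(sl));s=np.array([np.cos(a),np.sin(a)]);y=np.array([-s[1],s[0]])
f=(L[0]+L[2])/2;o=f+.16*s;print("stand origin",o,"yaw",np.degrees(a),"board yaw",np.mean(bl))
for n,p in(("back",B[[0,2]].mean(0)),("front",B[[1,3]].mean(0)),("tcp",ctrl.get_obs()["tool_pos"][:2])):print(n,(p-o)@s,(p-o)@y)
E
```

```text
[[0.56242258 0.00611972]
 [0.5335471  0.11935961]
 [0.67007993 0.03390079]
 [0.63994646 0.14598861]] [np.float64(104.30522390871546), np.float64(105.04750789903504)] 0.11118405482094294 0.10968102760141557
[[ 0.57974296 -0.00809273]
 [ 0.55011661  0.11377173]
 [ 0.65691371  0.01117172]
 [ 0.62579632  0.13271143]] [np.float64(103.66404496314206), np.float64(104.36076523028096)] 0.07953894707616362 0.078013652182778
stand origin [0.57571383 0.17478983] yaw 104.67636590387525 board yaw 104.01240509671152
back -0.17839434964910203 0.002670424542942918
front -0.052968137861361335 0.001217022297713448
tcp -0.16133602981529035 0.0029702192677441928
```

```bash
python3 -m handwheel '[{"gripper":1,"offset":[0,2,5],"rotation":[0,0,-0.005]},{"gripper":1,"offset":[0,2,10],"rotation":[0,0,-0.005]},{"gripper":1,"offset":[0,2,13],"rotation":[0,0,-0.005]},{"gripper":1,"offset":[0,2,15],"rotation":[0,0,-0.005]},{"gripper":1,"offset":[0,2,16],"rotation":[0,0,-0.005]},{"gripper":1,"offset":[0,2,16],"rotation":[0,0,-0.005]},{"gripper":1,"offset":[0,2,16],"rotation":[0,0,-0.005]},{"gripper":1,"offset":[0,2,16],"rotation":[0,0,-0.005]}]' 80
```

```text
t: 7.5
tool_pos: [0.6153, 0.0184, 0.0335]
tool_rot: [1.927, 2.481, 0.0]
contact_force: [-0.0, 0.3, -1.3]
opening: 0.0133
grip_force: 78.1
```

```bash
python3 -m handwheel '[{"gripper":1,"offset":[0,0,0.5],"rotation":[0,0,0]},{"gripper":1,"offset":[0,0,1],"rotation":[0,0,0]},{"gripper":1,"offset":[0,0,1],"rotation":[0,0,0]},{"gripper":1,"offset":[0,0,1],"rotation":[0,0,0]},{"gripper":1,"offset":[0,0,1],"rotation":[0,0,0]},{"gripper":1,"offset":[0,0,1],"rotation":[0,0,0]},{"gripper":1,"offset":[0,0,1],"rotation":[0,0,0]},{"gripper":1,"offset":[0,0,1],"rotation":[0,0,0]}]' 80
```

```text
t: 8.5
tool_pos: [0.6154, 0.0184, 0.033]
tool_rot: [1.927, 2.481, 0.0]
contact_force: [-3.6, 0.0, 5.6]
opening: 0.0129
grip_force: 78.9
```

```bash
python3 -m handwheel '[{"gripper":1,"offset":[8,0,-0.6],"rotation":[0,0,0]},{"gripper":1,"offset":[20,0,-0.6],"rotation":[0,0,0]},{"gripper":1,"offset":[34,0,-0.6],"rotation":[0,0,0]},{"gripper":1,"offset":[48,0,-0.6],"rotation":[0,0,0]},{"gripper":1,"offset":[62,0,-0.6],"rotation":[0,0,0]},{"gripper":1,"offset":[76,0,-0.6],"rotation":[0,0,0]},{"gripper":1,"offset":[85,0,-0.6],"rotation":[0,0,0]},{"gripper":1,"offset":[88,0,-0.6],"rotation":[0,0,0]}]' 80
python3 -m handwheel '[{"gripper":1,"offset":[1,0,0],"rotation":[0,0,0]},{"gripper":1,"offset":[2,0,0],"rotation":[0,0,0]},{"gripper":1,"offset":[3,0,0],"rotation":[0,0,0]},{"gripper":1,"offset":[4,0,0],"rotation":[0,0,0]},{"gripper":1,"offset":[5,0,0],"rotation":[0,0,0]},{"gripper":1,"offset":[6,0,0],"rotation":[0,0,0]},{"gripper":1,"offset":[7,0,0],"rotation":[0,0,0]},{"gripper":1,"offset":[7,0,0],"rotation":[0,0,0]}]' 80
python3 - <<'E'
from h import *
d=ctrl.get_image("wrist");cv2.imwrite("pics/w4.png",cv2.resize(d["image"][:,:,::-1],None,fx=1.5,fy=1.5))
E
```

```text
t: 9.5
tool_pos: [0.5934, 0.1043, 0.033]
tool_rot: [1.926, 2.482, -0.0]
contact_force: [0.7, -2.7, 2.0]
opening: 0.0132
grip_force: 78.6
t: 10.5
tool_pos: [0.5917, 0.1106, 0.033]
tool_rot: [-1.927, -2.481, -0.0]
contact_force: [1.0, -1.2, 2.2]
opening: 0.0132
grip_force: 78.6
```

View pics/w4.png

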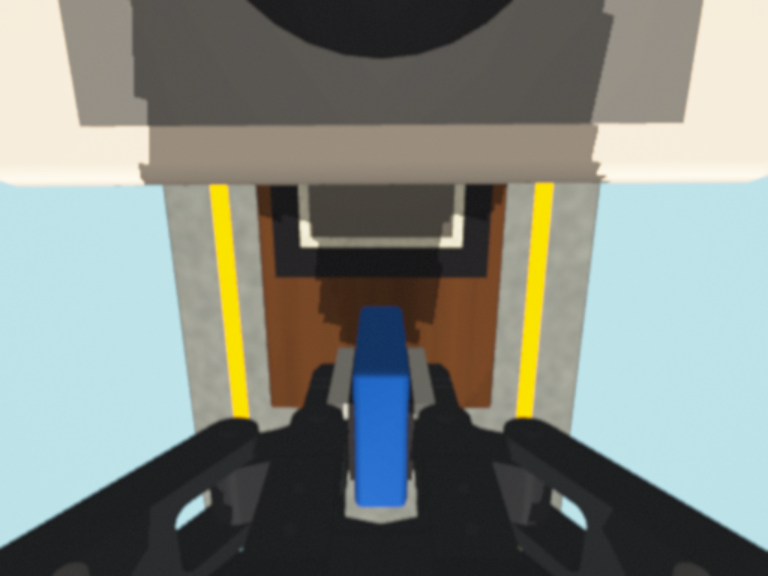

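The board is centred (both board and line midpoints at u≈381) and the front passes cleanly under the head. Next I creep forward to the stop.

```bash
python3 -m handwheel '[{"gripper":1,"offset":[0.5,0,0],"rotation":[0,0,0]},{"gripper":1,"offset":[1,0,0],"rotation":[0,0,0]},{"gripper":1,"offset":[1.5,0,0],"rotation":[0,0,0]},{"gripper":1,"offset":[2,0,0],"rotation":[0,0,0]},{"gripper":1,"offset":[2.5,0,0],"rotation":[0,0,0]},{"gripper":1,"offset":[3,0,0],"rotation":[0,0,0]},{"gripper":1,"offset":[3.5,0,0],"rotation":[0,0,0]},{"gripper":1,"offset":[3.5,0,0],"rotation":[0,0,0]}]' 80
```

```text
t: 11.55
tool_pos: [0.5909, 0.1139, 0.033]
tool_rot: [1.927, 2.481, 0.0]
contact_force: [1.0, -2.8, 2.9]
opening: 0.0131
grip_force: 78.7
```

```bash
python3 -m handwheel '[{"gripper":1,"offset":[0.4,0,0],"rotation":[0,0,0]},{"gripper":1,"offset":[0.8,0,0],"rotation":[0,0,0]},{"gripper":1,"offset":[1.2,0,0],"rotation":[0,0,0]},{"gripper":1,"offset":[1.6,0,0],"rotation":[0,0,0]},{"gripper":1,"offset":[2,0,0],"rotation":[0,0,0]},{"gripper":1,"offset":[2,0,0],"rotation":[0,0,0]},{"gripper":1,"offset":[2,0,0],"rotation":[0,0,0]},{"gripper":1,"offset":[2,0,0],"rotation":[0,0,0]}]' 80
```

```text
t: 12.55
tool_pos: [0.5905, 0.1156, 0.033]
tool_rot: [1.927, 2.481, -0.0]
contact_force: [1.8, -4.3, 3.2]
opening: 0.0132
grip_force: 78.7
```

```bash
python3 -m handwheel '[{"gripper":1,"offset":[0.4,0,0],"rotation":[0,0,0]},{"gripper":1,"offset":[0.8,0,0],"rotation":[0,0,0]},{"gripper":1,"offset":[1.2,0,0],"rotation":[0,0,0]},{"gripper":1,"offset":[1.6,0,0],"rotation":[0,0,0]},{"gripper":1,"offset":[2,0,0],"rotation":[0,0,0]},{"gripper":1,"offset":[2,0,0],"rotation":[0,0,0]},{"gripper":1,"offset":[2,0,0],"rotation":[0,0,0]},{"gripper":1,"offset":[2,0,0],"rotation":[0,0,0]}]' 80
```

```text
t: 13.55
tool_pos: [0.5909, 0.1159, 0.0333]
tool_rot: [1.924, 2.479, -0.002]
contact_force: [3.7, -9.7, 4.6]
opening: 0.0129
grip_force: 78.8
```

Stop contact: about 10 N and no further advance, with the TCP at stand x ≈ -61 mm as expected. I'll relax slightly, open, and lift straight up.

```bash
python3 -m handwheel '[{"gripper":1,"offset":[-0.7,0,-0.3],"rotation":[0,0,0]},{"gripper":1,"offset":[-1.2,0,-0.4],"rotation":[0,0,0]},{"gripper":0.5,"offset":[-1.2,0,-0.4],"rotation":[0,0,0]},{"gripper":0,"offset":[-1.2,0,-0.4],"rotation":[0,0,0]},{"gripper":-0.5,"offset":[-1.2,0,-0.4],"rotation":[0,0,0]},{"gripper":-0.5,"offset":[-1.2,0,-0.4],"rotation":[0,0,0]},{"gripper":-0.5,"offset":[-1.2,0,-0.4],"rotation":[0,0,0]},{"gripper":-0.5,"offset":[-1.2,0,-0.4],"rotation":[0,0,0]}]'
python3 -m handwheel '[{"gripper":-0.5,"offset":[0,0,-15],"rotation":[0,0,0]},{"gripper":-0.5,"offset":[0,0,-35],"rotation":[0,0,0]},{"gripper":-0.5,"offset":[0,0,-60],"rotation":[0,0,0]},{"gripper":-0.5,"offset":[0,0,-85],"rotation":[0,0,0]},{"gripper":-0.5,"offset":[-30,0,-110],"rotation":[0,0,0]},{"gripper":-0.5,"offset":[-60,0,-120],"rotation":[0,0,0]},{"gripper":-0.5,"offset":[-90,0,-120],"rotation":[0,0,0]},{"gripper":-0.5,"offset":[-90,0,-120],"rotation":[0,0,0]}]'
python3 - <<'E'
from h import *
d=ctrl.get_image("wrist");cv2.imwrite("pics/w5.png",cv2.resize(d["image"][:,:,::-1],None,fx=1.5,fy=1.5))
E
```

```text
t: 14.55
tool_pos: [0.5901, 0.1166, 0.0334]
tool_rot: [-1.927, -2.481, -0.0]
contact_force: [-1.2, 0.7, -0.2]
opening: 0.0642
grip_force: 0.0
t: 15.55
tool_pos: [0.6135, 0.0278, 0.1557]
tool_rot: [1.929, 2.477, 0.003]
contact_force: [0.3, -0.2, -0.2]
opening: 0.0642
grip_force: 0.0
```

View pics/w5.png

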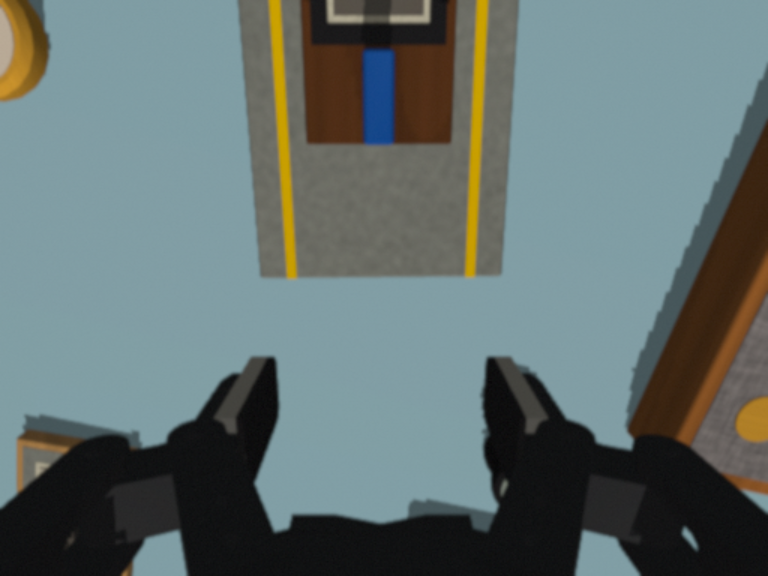

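The board lies flat and straight between the lines: back edge (306,143)-(452,143), base front edge (262,277)-(500,275). I check the insertion depth, which should put these edges 80 mm apart.

```bash
python3 - <<'E'
from h import *
d=ctrl.get_image("wrist");g=lambda l,z:pix2w(d,np.array(l)/1.5,z)[:,:2]
B=g([(306,143),(452,143)],.020);F=g([(262,277),(500,275)],.008);L=g([(292,277),(471,276)],.008)
a=np.radians(104.3);s=np.array([np.cos(a),np.sin(a)]);y=np.array([-s[1],s[0]])
print("depth",(B.mean(0)-F.mean(0))@s,"lat",(B.mean(0)-F.mean(0))@y,(B.mean(0)-L.mean(0))@y,"width",np.linalg.norm(B[0]-B[1]))
E
```

```text
depth 0.0787718158111351 lat 0.0010418777855394504 0.0013635320650125069 width 0.07985310617072583
```

```bash
python3 -c "
from station import ctrl
print(ctrl.finish_job())"
```

```text
the job is handed in; nothing more can be done
None
```

The blue-handled board is home against the stop, flat and straight, about 1 mm off centre. I released it with the gripper clear and handed the job in at about 15.7 s; the hand-in gave no verdict.

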